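# Put away spare vials and valves in stack-nest bins

### The arm

A 6-joint arm with a two-finger parallel gripper is mounted at the origin on the work surface. World frame = base frame: x ahead of the robot, y to its left, z up, the work surface at z = 0. Lengths are in mm, angles in rad, forces in N, time in s.
With the tool pointing down it reaches from about 275 to 1000 mm from the base axis. Payload 8.4 kg.
Tool frame: the origin (TCP) lies midway between the tips of the shut fingers; the grasp point (between the pads) lies 19 mm behind it; z points along the fingers, y is the line along which they close (so a half turn about z gives the same grasp; the last joint's range is limited). The gripper opens to 85 mm and grips with 20 to 120 N. Pads are 22 mm wide; open, the fingers measure 114 mm over their backs; the gripper's body (76 mm by 85 mm) begins 54 mm behind the grasp point. The pads swing forward as they close: fully open they stand 13 mm farther back than shut.
Start: joints at [-1.189, 0.353, 1.633, -0, 1.155, -0.002], TCP at [234.028, -579.533, 231.281] pointing down, gripper open.
Joint ranges: [-2.63, 2.63], [-0.92, 2.1], [0.06, 2.66], [-1.3, 4.44], [0, 2.69], [-3.02, 3.02]. Speed limits (rad/s): [2.22, 2.22, 2.79, 3.14, 3.14, 3.14].

### API

Orientations are given as a unit quaternion [x, y, z, w].
In Python, from station import arm, imaging, sign_off gives the robot as it stands. The module is installed in compiled form; this text tells all that it offers.
- The arm moves only by the tool apply_moves, never from a script. Its argument "series" is a list of rows, each a list of 3 entries, a list of its own where there are three numbers: the gripper's target within -1 to 1 (shut at 1, half-way at 0, fully open at -1), then the shift along the tool's x, y, z in units of 100 mm (1.0 is 100 mm), then the turn, a rotation vector about the tool's x, y, z in units of 90 degrees (1.0 is 90 degrees). A call has 1 to 5 rows; each row shifts and turns the commanded pose from where the row before left it, along the tool's axes as they then stand; what a row does not reach is not made up. A row lasts 1/8 s, in which the tool goes at most 62.5 mm and 10.7 degrees, less where a joint would pass 70% of its speed; a pose out of reach is approached as far as the arm can. A call with a number of a shift or a turn outside -1 to 1 is refused whole. A call with a gripper value outside its range is refused whole. The fingers move at their own pace and stop on an object; the grip force is fixed at half the most. Time passes only in rows, so rows that do not move let the fingers close. It gives the time, the measured TCP pose, the force, the opening and the grip force at its end, in the units of the state.
- arm.get_state(): the state, without advancing time (a new reading comes with each control period).
- imaging.camera(name): name is "side" or "top" or "wrist"; returns a dict with "img" (420x560x3 uint8, red, green, blue), "fx", "fy", "cx", "cy" (pixels), "origin" and "orientation" of the camera in the world. Camera axes: x right, y up, looking along -z (the intrinsics and any distortion apply to the point x, -y, -z); pixel columns grow to the right and rows downward; lengths in mm; the calibration is good to about 2 mm. A picture is of the moment at which its call begins. There is no depth.
- sign_off(): hands the job in; it is judged then, once.
The state is a dict: "clock": time; "qpos": joint angles; "joint_velocities": joint speeds; "joint_efforts": joint torques, N m; "position": TCP position; "eef_rot": TCP orientation; "wrist_force": force on the tool from outside, world axes, zero at the start; "wrist_torque": the same for the moment, N m; "width": finger opening in mm; "grip_force": force on a finger pad.
Only numpy, scipy, OpenCV 4.12 (cv2) and the standard library are available. Lean on these libraries where they do the work, as an engineer would, in place of code of your own. Each camera call takes 0.05 s, during which the arm holds its last target. There are 200 camera calls.

### The job

Put away the spares: first set both amber vials with crimped aluminium caps gently (not dropped) in the grey bin that stands in the yellow corner marks. Then stack the other bin squarely on top of it, turned half a turn so that its white card lip is at the opposite end and it rests on the ledges instead of nesting down onto the vials, let go of it, and only then put both small steel valves in that upper bin. Keep the lower bin within its marks, and leave the black-capped jar, the wrench and the blue-capped bottle where they are.

Things in the scene. Friction and masses are not known exactly. Their poses are not given: they have to be found in the camera images.
- vial1: amber glass vial with a crimped aluminium cap (21 mm, dark septum in its middle), 23 mm diameter, 38 mm tall, standing; origin at the centre of its underside, z up; about 30 g
- vial2: a second vial, the same as vial1
- valve1: small stainless steel pump valve, standing: a disc-like body of 28 mm diameter and 20 mm height with a thin brass nose (9 mm diameter, 12 mm long) on top; origin at the centre of its underside, z up; about 80 g
- valve2: a second valve, the same as valve1
- base_bin: lower bin in the yellow marks: grey plastic, open top, 180 g. Origin: centre of underside; x along it, z up. Rim 190 (x) x 66 (y) mm outside, 3 thick, 60 high; floor inside 146 x 44, 3 thick; walls flare. Ledges inside the ends, tops 50 mm above the underside, 10 deep: ONE mid +x end (20 wide), TWO in the -x corners (15 wide). White card lip at the rim out to x = +109. Feet: one at -x, two at +x
- spare_bin: the other bin, loose, empty, away from the marks; same shape, axes and card lip (+x) as base_bin. Grip it across y at mid-length by the upright rim band (top 16 mm, 66 wide). Stacked with its x axis opposite to base_bin's, its feet rest on the ledges, underside 50 mm above base_bin's underside (play 4 mm in x, 5 in y); same way round it sinks onto the vials. About 180 g
- bay: four flat yellow tape corners on the black bench, about 255 x 120 mm over all; origin at their centre on the bench surface, x along their length. It cannot move.
- jar: bystander: a squat amber jar with a black cap, 46 mm diameter, 52 mm tall; origin at the centre of its underside
- wrench: bystander: a steel wrench 150 mm long, lying flat along its x axis; origin at its underside, at mid-length
- solvent_bottle: bystander: a clear glass bottle with a blue cap, 60 mm diameter, 110 mm tall; origin at the centre of its underside
Things that resemble listed ones, but are neither listed nor needed, are in the scene too. What is shaped like the vial1 but purple is not meant.

How it is judged (in metres and radians):
On the way, in this order (a step that is already met when the one before it is completed fails the run):
1. both vials are in the lower bin, released and at rest (x of vial1 in the frame of base_bin between -0.085 and 0.085 m and y of vial1 in the frame of base_bin between -0.03 and 0.03 m and z of vial1 in the frame of base_bin between -0.003 and 0.024 m and x of vial2 in the frame of base_bin between -0.085 and 0.085 m and y of vial2 in the frame of base_bin between -0.03 and 0.03 m and z of vial2 in the frame of base_bin between -0.003 and 0.024 m and linear speed of each of vial1, vial2 below 0.03 m/s and contact force between each of vial1, vial2 and the fingers below 0.05 N), for 0.2 s.
2. the other bin is stacked on the lower bin's ledges, turned half a turn, released and at rest (x of vial1 in the frame of base_bin between -0.085 and 0.085 m and y of vial1 in the frame of base_bin between -0.03 and 0.03 m and z of vial1 in the frame of base_bin between -0.003 and 0.024 m and x of vial2 in the frame of base_bin between -0.085 and 0.085 m and y of vial2 in the frame of base_bin between -0.03 and 0.03 m and z of vial2 in the frame of base_bin between -0.003 and 0.024 m and z of spare_bin in the frame of base_bin between 0.047 and 0.053 m and x of spare_bin in the frame of base_bin between -0.012 and 0.012 m and y of spare_bin in the frame of base_bin between -0.012 and 0.012 m and angle between the x axis of spare_bin and the x axis of base_bin, either way round below 0.15 rad and angle between the z axis of spare_bin and the z axis of base_bin, either way round below 0.06 rad and linear speed of spare_bin below 0.03 m/s and contact force between spare_bin and the fingers below 0.05 N), for 0.2 s.
3. both valves are in the upper bin (z of spare_bin in the frame of base_bin between 0.047 and 0.053 m and x of spare_bin in the frame of base_bin between -0.012 and 0.012 m and y of spare_bin in the frame of base_bin between -0.012 and 0.012 m and angle between the x axis of spare_bin and the x axis of base_bin, either way round below 0.15 rad and angle between the z axis of spare_bin and the z axis of base_bin, either way round below 0.06 rad and x of valve1 in the frame of spare_bin between -0.085 and 0.085 m and y of valve1 in the frame of spare_bin between -0.03 and 0.03 m and z of valve1 in the frame of spare_bin between -0.003 and 0.024 m and x of valve2 in the frame of spare_bin between -0.085 and 0.085 m and y of valve2 in the frame of spare_bin between -0.03 and 0.03 m and z of valve2 in the frame of spare_bin between -0.003 and 0.024 m and linear speed of each of valve1, valve2 below 0.03 m/s), for 0.2 s.
At the end, for the whole second after the job is handed in: Both vials on the lower bin's floor; the other bin level on its ledges (50 mm up, within 3 mm; centred within 12 mm; long axes within 0.15 rad); both valves on the upper bin's floor; the lower bin within 25 mm of its marks' centre; all at rest (all of step 3 and x of vial1 in the frame of base_bin between -0.085 and 0.085 m and y of vial1 in the frame of base_bin between -0.03 and 0.03 m and z of vial1 in the frame of base_bin between -0.003 and 0.024 m and x of vial2 in the frame of base_bin between -0.085 and 0.085 m and y of vial2 in the frame of base_bin between -0.03 and 0.03 m and z of vial2 in the frame of base_bin between -0.003 and 0.024 m and horizontal distance between base_bin and bay below 0.025 m and angle between base_bin's own z axis and vertical below 0.05 rad and linear speed of each of vial1, vial2, spare_bin, base_bin below 0.03 m/s); the robot touches nothing.
It fails at once if the jar is moved more than 30 mm (distance of jar from where it was at the start of the episode above 0.03 m).
It fails at once if the wrench is moved more than 30 mm (distance of wrench from where it was at the start of the episode above 0.03 m).
It fails at once if the blue-capped bottle is moved more than 30 mm (distance of solvent_bottle from where it was at the start of the episode above 0.03 m).
It fails at once if a vial is dropped (falls freely at over 0.8 m/s) ((linear speed of vial1 above 0.8 m/s and contact force between vial1 and the fingers below 0.02 N) or (linear speed of vial2 above 0.8 m/s and contact force between vial2 and the fingers below 0.02 N)).
It fails at once if the lower bin is pushed more than 40 mm from the centre of its marks (horizontal distance between base_bin and bay above 0.04 m).
It also fails if it takes over 120 s, if anything falls off the work surface, if the arm or the gripper's body presses on something with over 40 N, if the wrist force passes 120 N, or if a joint passes its speed limit or range.

## Working session

There is one attempt and no reset: what is moved stays moved. The work goes in short steps, Python scripts to look and compute and a tool call to move; the robot and the scene stay as the last step left them, time stands still between calls to the robot, and variables do not carry over. Pictures are saved under pics/ and viewed, at most 14 in all, crops included, and the job is handed in when it is done.

Besides the shell and the picture viewer there is one more tool, called after "Emit:" by a JSON object that holds its "method" and its "body". apply_moves: Moves the arm, as the interface text tells. Shifts and turns lie within -1 to 1; 1 stands for 100 mm of shift or 90 degrees of turn. Its arguments: {"type":"object","properties":{"series":{"type":"array","items":{"type":"array"}}},"required":["series"]}

```bash
mkdir -p pics; python3 - <<'E'
from station import arm, imaging
import cv2, pickle
s=arm.get_state(); print(s)
d={}
for n in ("top","side","wrist"):
    c=imaging.camera(n); d[n]=c
    cv2.imwrite(f"pics/{n}0.png",c["img"][:,:,::-1]); print(n,{k:v for k,v in c.items() if k!="img"})
pickle.dump(d,open("c0.pkl","wb"))
E
```

```text
{'clock': 0.0, 'qpos': array([-1.18944253e+00,  3.53652900e-01,  1.63413165e+00,  1.74221267e-05,
        1.15519852e+00, -2.42199889e-03]), 'joint_velocities': array([-5.74905051e-05,  7.20731573e-05,  6.82962436e-04, -5.84377601e-04,
       -6.53053175e-04,  6.94670030e-04]), 'joint_efforts': array([-3.08652736e-03, -6.05263710e+01, -3.42069411e+01, -1.65307379e-04,
        9.23242187e-03,  9.54661630e-06]), 'position': array([ 233.83088728, -579.09863808,  230.55977741]), 'eef_rot': array([ 9.81646374e-01,  1.90708976e-01, -1.23106953e-04, -6.84267207e-04]), 'wrist_force': array([0.14434836, 0.4752126 , 0.35271766]), 'wrist_torque': array([-0.01576362, -0.04691128, -0.02202562]), 'grip_force': 0.0, 'width': 85.65328072501455}
top {'fx': 409.39281994332595, 'fy': 409.39281994332595, 'cx': 287.615361556225, 'cy': 214.83700965746544, 'origin': array([558.64321005, -12.07274021, 840.49567144]), 'orientation': array([-0.0292862 ,  0.0282286 ,  0.70808525, -0.70495443])}
side {'fx': 444.7913218323328, 'fy': 444.7913218323328, 'cx': 270.2748287675151, 'cy': 214.8462431218333, 'origin': array([275.65308064, 477.1341034 , 442.02968468]), 'orientation': array([-0.13550153,  0.43942769,  0.84949956, -0.25863706])}
wrist {'fx': 297.97504201749604, 'fy': 297.97504201749604, 'cx': 282.9647151353093, 'cy': 203.64044920407395, 'origin': array([ 303.60405609, -551.5544954 ,  372.40799907]), 'orientation': array([-0.12168308,  0.0834658 , -0.55302675,  0.81999275])}
```

View pics/top0.png

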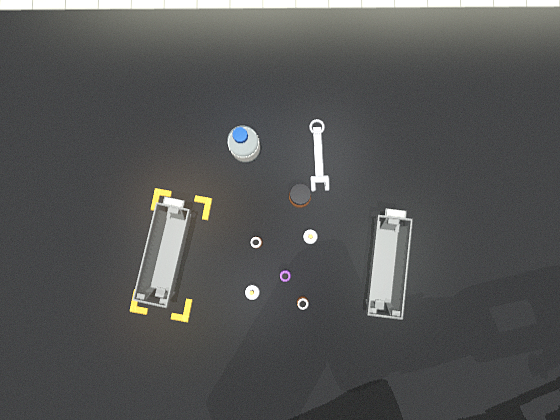

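View pics/side0.png

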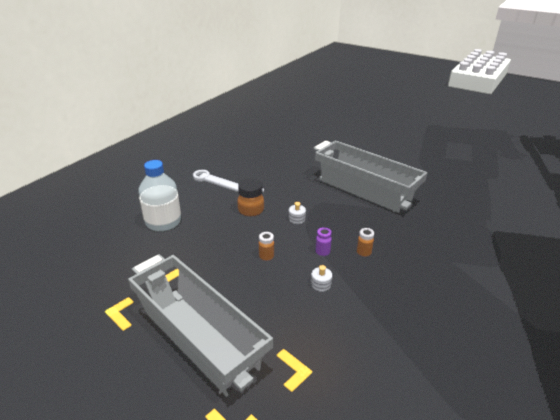

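The top view shows two amber vials with silver caps at (256,242) and (303,303). A purple lookalike stands at (285,276) and is not meant. The valves, with brass noses, are at (310,237) and (252,292). The base bin is in the marks near (163,254) and the spare bin near (390,264), both with the lip toward the top of the image. The side view agrees: amber vials at (266,246) and (366,242), purple at (324,241), valves at (297,213) and (322,279).

```bash
cat > h.py <<'E'
import numpy as np, cv2
from scipy.spatial.transform import Rotation as R
def ray(c,u,v):
    d=np.array([(u-c["cx"])/c["fx"],-(v-c["cy"])/c["fy"],-1.0])
    return np.array(c["origin"]),R.from_quat(c["orientation"]).apply(d)
def plane(c,u,v,z):
    o,d=ray(c,u,v); return o+d*(z-o[2])/d[2]
def proj(c,p):
    q=R.from_quat(c["orientation"]).inv().apply(np.array(p,float)-c["origin"])
    return np.array([c["cx"]-c["fx"]*q[0]/q[2], c["cy"]+c["fy"]*q[1]/q[2]])
def tri(c1,p1,c2,p2):
    o1,d1=ray(c1,*p1);o2,d2=ray(c2,*p2)
    t=np.linalg.lstsq(np.c_[d1,-d2],o2-o1,rcond=None)[0]
    a=o1+d1*t[0];b=o2+d2*t[1]; return (a+b)/2,np.linalg.norm(a-b)
E
python3 - <<'E'
import pickle,numpy as np,cv2
from h import *
d=pickle.load(open("c0.pkl","rb")); t=d["top"]; im=t["img"]; hsv=cv2.cvtColor(im,cv2.COLOR_RGB2HSV)
g=cv2.cvtColor(im,cv2.COLOR_RGB2GRAY)
for nm,(u,v),z in [("vialA",(256,242),38),("vialB",(303,303),38),("valveP",(310,237),20),("valveQ",(252,292),20),("purple",(285,276),38)]:
    x0,y0=u-14,v-14; w=g[y0:y0+28,x0:x0+28]; m=(w>120).astype(np.uint8)
    if nm=="purple": m=(hsv[y0:y0+28,x0:x0+28,1]>100).astype(np.uint8)
    cs,_=cv2.findContours(m,cv2.RETR_EXTERNAL,cv2.CHAIN_APPROX_NONE); k=max(cs,key=cv2.contourArea)
    (a,b),r=cv2.minEnclosingCircle(k); print(nm,a+x0,b+y0,"diam",2*r*(840-z)/409,plane(t,a+x0,b+y0,z).round(1), "side px",proj(d["side"],plane(t,a+x0,b+y0,z)).round(0))
y=((hsv[:,:,0]>20)&(hsv[:,:,0]<35)&(hsv[:,:,1]>140)&(hsv[:,:,2]>120)).astype(np.uint8)
n,l,s,c=cv2.connectedComponentsWithStats(y)
for i in range(1,n):
    if s[i,4]>20: print("yellow",s[i],c[i].round(1),plane(t,*c[i],0).round(1))
pts=np.argwhere(y)[:,::-1]; P=np.array([plane(t,*p,0)[:2] for p in pts],np.float32); print("bay rect",cv2.minAreaRect(P))
a=cv2.resize(im[180:320,120:260],(420,420),interpolation=cv2.INTER_CUBIC); b=cv2.resize(im[195:330,345:435],(280,420),interpolation=cv2.INTER_CUBIC)
cv2.imwrite("pics/bins.png",np.hstack([a,b])[:,:,::-1])
e=cv2.resize(im[220:320,235:335],(500,500),interpolation=cv2.INTER_CUBIC)
cv2.imwrite("pics/smalls.png",e[:,:,::-1])
E
```

```text
vialA 255.5 242.0 diam 21.923699628461545 [571.  52.  38.] side px [266. 236.]
vialB 302.31176471710205 303.57058811187744 diam 23.143022513914225 [451.9 -38.7  38. ] side px [366. 232.]
valveP 310.0 236.1785717010498 diam 29.881167563366134 [582.5 -55.6  20. ] side px [297. 209.]
valveQ 251.7142858505249 292.0714282989502 diam 30.372319489644617 [472.4  60.8  20. ] side px [321. 274.]
purple 284.57894706726074 275.28947353363037 diam 23.078713671210927 [506.2  -4.6  38. ] side px [323. 231.]
yellow [186 298   6  18  25] [189.2 305.2] [444.6 189.    0. ]
yellow [130 301  18  14  99] [138.1 308.3] [438.8 292.3   0. ]
yellow [171 311  15  11  54] [177.5 316.3] [422.5 212.4   0. ]
bay rect ((537.251220703125, 169.8980712890625), (240.50819396972656, 256.77978515625), 79.53627014160156)
```

View pics/bins.png

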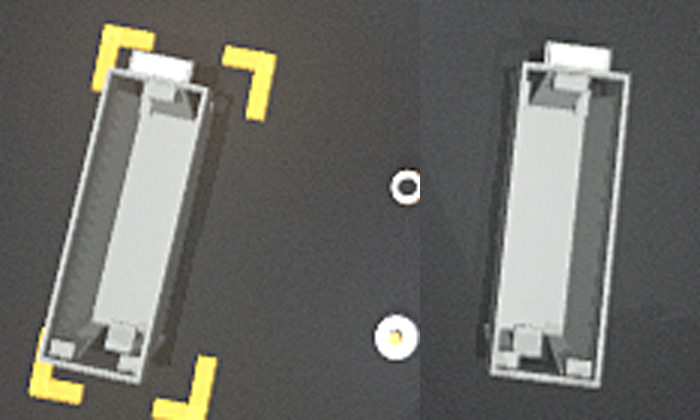

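View pics/smalls.png

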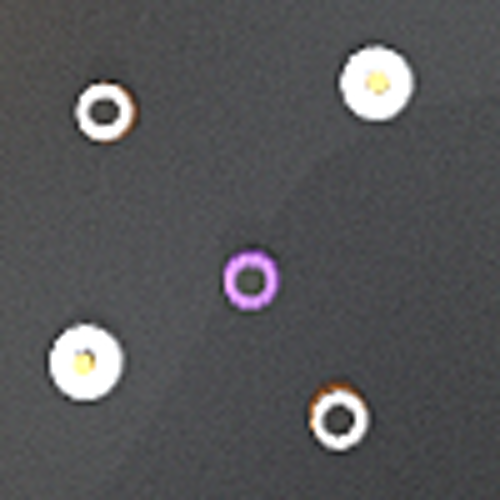

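Crop: amber vials have silver rings at (105,110) and (338,418), and the purple one at (250,280) is excluded. Both bins have their lip and single ledge at the top end.

```bash
python3 - <<'E'
import pickle,numpy as np,cv2
from h import *
d=pickle.load(open("c0.pkl","rb")); t=d["top"]
def rep(n,C):
    P=np.array([plane(t,u,v,60)[:2] for u,v in C]); TL,TR,BR,BL=P
    ax=(TL+TR)/2-(BL+BR)/2
    print(n,"ctr",P.mean(0).round(1),"len",np.linalg.norm(TL-BL),np.linalg.norm(TR-BR),"wid",np.linalg.norm(TL-TR),np.linalg.norm(BL-BR),"yaw",np.degrees(np.arctan2(ax[1],ax[0])))
rep("base",[(120+u/3,180+v/3) for u,v in [(107,68),(208,88),(138,383),(40,360)]])
rep("spare",[(345+u/3.11,195+v/3.11) for u,v in [(104,66),(209,75),(180,386),(72,375)]])
g=cv2.cvtColor(t["img"],cv2.COLOR_RGB2HSV)
m=((g[:,:,0]>18)&(g[:,:,0]<38)&(g[:,:,1]>90)&(g[:,:,2]>90)).astype(np.uint8); m[:,215:]=0
P=np.array([plane(t,u,v,0)[:2] for v,u in np.argwhere(m)],np.float32); print(cv2.minAreaRect(P))
s=d["side"]
for n,p in [("vialA",(266,236)),("vialB",(366,232)),("purple",(324,231))]:
    q={"vialA":(255.5,242),"vialB":(302.3,303.6),"purple":(284.6,275.3)}[n]; print(n,tri(t,q,s,p))
r=R.from_quat([9.81646374e-01,1.90708976e-01,-1.2e-4,-6.8e-4]).as_matrix(); print(r)
E
```

```text
base ctr [547.9 229.4] len 187.9592004773405 189.89080350451547 wid 66.12794323030558 63.46341143714572 yaw -12.080869640593207
spare ctr [ 522.3 -205.2] len 188.18286296063167 189.05631257853912 wid 64.60739416607393 65.24293238465528 yaw -7.062113936560886
((548.3170166015625, 228.3572998046875), (122.70266723632812, 257.7922058105469), 79.5915298461914)
vialA (array([570.99214564,  52.00442418,  38.11911788]), np.float64(0.12600367110415242))
vialB (array([452.11898839, -38.53353605,  38.43538238]), np.float64(0.4431981623513677))
purple (array([505.72483337,  -4.9393531 ,  38.92358086]), np.float64(1.2505970188150148))
[[ 9.27260144e-01  3.74417389e-01 -4.94959340e-04]
 [ 3.74417715e-01 -9.27259248e-01  1.28926892e-03]
 [ 2.37690777e-05 -1.38080923e-03 -9.99999046e-01]]
```

Emit:
{"method": "apply_moves", "body": {"series": [[-1,[0,0,0],[0,0,-0.104]],[-1,[0,0,0],[0,0,-0.104]],[-1,[0,0,0],[0,0,-0.104]],[-1,[0,0,0],[0,0,-0.104]],[-1,[0,0,0],[0,0,-0.104]]]}}

```text
clock: 0.78
position: [233.9, -579.3, 230.9]
eef_rot: [0.824, 0.567, 0.0, -0.0]
wrist_force: [0.1, 0.6, -0.4]
width: 85.4
grip_force: 0.0
```

Emit:
{"method": "apply_moves", "body": {"series": [[-1,[0,0,0],[0,0,-0.104]],[-1,[0.4,0.08,0],[0,0,0]],[-1,[0.5,0.08,0],[0,0,0]],[-1,[0.5,0.08,0],[0,0,0]],[-1,[0.5,0.08,0],[0,0,0]]]}}

```text
clock: 1.4
position: [304.6, -398.6, 231.1]
eef_rot: [0.776, 0.63, 0.0, -0.0]
wrist_force: [0.0, 1.0, -0.1]
width: 85.2
grip_force: 0.0
```

Emit:
{"method": "apply_moves", "body": {"series": [[-1,[0.5,0.08,0],[0,0,0]],[-1,[0.5,0.08,0],[0,0,0]],[-1,[0.5,0.08,0],[0,0,0]],[-1,[0.5,0.08,0],[0,0,0]],[-1,[0.5,0.08,0],[0,0,0]]]}}

```text
clock: 2.02
position: [395.1, -162.2, 231.4]
eef_rot: [0.776, 0.63, 0.0, 0.0]
wrist_force: [0.0, -0.3, 0.4]
width: 85.7
grip_force: 0.0
```

Emit:
{"method": "apply_moves", "body": {"series": [[-1,[0.5,0.08,0],[0,0,0]],[-1,[0.4,0.08,0],[0,0,0]],[-1,[0.2,0.04,0],[0,0,0]],[-1,[0,0,0],[0,0,0]],[-1,[0,0,0],[0,0,0]]]}}

```text
clock: 2.65
position: [436.6, -60.6, 231.1]
eef_rot: [0.776, 0.63, -0.0, -0.0]
wrist_force: [0.3, 0.1, -0.6]
width: 85.7
grip_force: 0.0
```

```bash
cat > go.py <<'E'
import sys
from h import *
from station import arm
# usage: go.py x y z [yaw_x_axis_deg]
s=arm.get_state(); M=R.from_quat(s["eef_rot"]).as_matrix(); p=np.array(s["position"])
T=np.array([float(a) for a in sys.argv[1:4]]); psi=np.degrees(np.arctan2(M[1,0],M[0,0]))
ty=float(sys.argv[4]) if len(sys.argv)>4 else psi
a=np.radians(ty); G=np.array([[np.cos(a),np.sin(a),0],[np.sin(a),-np.cos(a),0],[0,0,-1]])
print("t",round(s["clock"],2),"pos",p.round(1),"psi",psi.round(2),"width",round(s["width"],1),"grip",round(s["grip_force"],1),"F",s["wrist_force"].round(1),"tiltz",M[:,2].round(4),"q6",s["qpos"][5].round(2))
print("shift now-axes (100mm)",(M.T@(T-p)/100).round(3),"shift in target axes",(G.T@(T-p)/100).round(3),"rotvec(90deg)",(R.from_matrix(M.T@G).as_rotvec()/(np.pi/2)).round(3))
E
python3 go.py 452 -38.5 6 78
```

```text
t 2.65 pos [436.6 -60.6 231.1] psi 78.16 width 85.7 grip 0.0 F [ 0.3  0.1 -0.6] tiltz [-5.e-04 -3.e-04 -1.e+00] q6 0.07
shift now-axes (100mm) [0.249 0.106 2.251] shift in target axes [0.248 0.105 2.251] rotvec(90deg) [-0.     0.     0.002]
```

Emit:
{"method": "apply_moves", "body": {"series": [[-1,[0.15,0.06,0.3],[0,0,0]],[-1,[0.1,0.045,0.5],[0,0,0]],[-1,[0,0,0.5],[0,0,0]],[-1,[0,0,0.4],[0,0,0]],[-1,[0,0,0.3],[0,0,0]]]}}

```text
clock: 3.28
position: [451.5, -38.9, 29.7]
eef_rot: [0.777, 0.63, -0.001, -0.0]
wrist_force: [-0.9, 0.3, 0.1]
width: 85.4
grip_force: 0.0
```

Emit:
{"method": "apply_moves", "body": {"series": [[-1,[0,0,0.2],[0,0,0]],[-1,[0,0,0.05],[0,0,0]],[-1,[0,0,0],[0,0,0]],[1,[0,0,0],[0,0,0]],[1,[0,0,0],[0,0,0]]]}}

```text
clock: 3.9
position: [453.0, -37.9, 7.0]
eef_rot: [0.776, 0.63, 0.001, 0.0]
wrist_force: [-0.6, -0.8, -0.4]
width: 51.4
grip_force: 0.0
```

Emit:
{"method": "apply_moves", "body": {"series": [[1,[0,0,0],[0,0,0]],[1,[0,0,0],[0,0,0]],[1,[0,0,0],[0,0,0]]]}}

```text
clock: 4.28
position: [452.7, -37.8, 6.8]
eef_rot: [0.776, 0.63, 0.0, 0.0]
wrist_force: [-2.4, -0.1, 8.7]
width: 20.4
grip_force: 58.4
```

Emit:
{"method": "apply_moves", "body": {"series": [[1,[0,0,-0.2],[0,0,0]],[1,[0,0,-0.4],[0,0,0]],[1,[0,0,-0.4],[0,0,0]],[1,[0,0,-0.3],[0,0,0]],[1,[0,0,0],[0,0,0]]]}}

```text
clock: 4.9
position: [454.0, -37.9, 138.4]
eef_rot: [0.776, 0.63, 0.002, 0.002]
wrist_force: [-0.6, -0.1, -0.7]
width: 21.0
grip_force: 58.9
```

```bash
python3 go.py 518.6 235.7 11 77.9; python3 - <<'E'
from station import imaging
import cv2
cv2.imwrite("pics/w1.png",imaging.camera("wrist")["img"][:,:,::-1])
E
```

```text
t 4.9 pos [454.  -37.9 138.4] psi 78.16 width 21.0 grip 58.9 F [-0.6 -0.1 -0.7] tiltz [ 4.6e-03 -4.0e-04 -1.0e+00] q6 0.12
shift now-axes (100mm) [2.81  0.065 1.276] shift in target axes [2.811 0.058 1.274] rotvec(90deg) [ 0.003 -0.     0.003]
```

View pics/w1.png

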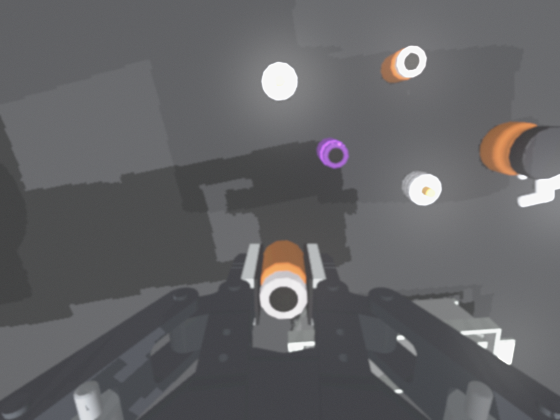

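The wrist view shows the amber vial upright between the pads at (283,280). I'll carry it to the base bin.

Emit:
{"method": "apply_moves", "body": {"series": [[1,[0.25,0.01,0],[0,0,0]],[1,[0.45,0.01,0],[0,0,0]],[1,[0.5,0.01,0],[0,0,0]],[1,[0.5,0.01,0],[0,0,0]],[1,[0.5,0.01,0],[0,0,0]]]}}

```text
clock: 5.58
position: [501.8, 177.8, 134.6]
eef_rot: [0.776, 0.63, -0.001, -0.0]
wrist_force: [1.3, 0.2, -0.7]
width: 20.9
grip_force: 59.0
```

Emit:
{"method": "apply_moves", "body": {"series": [[1,[0.4,0.01,0],[0,0,0]],[1,[0.2,0,0],[0,0,0]],[1,[0,0,0],[0,0,0]],[1,[0,0,0],[0,0,0]]]}}

```text
clock: 6.08
position: [515.0, 233.8, 135.6]
eef_rot: [0.776, 0.63, -0.001, -0.0]
wrist_force: [-0.3, 0.1, -0.6]
width: 20.8
grip_force: 59.0
```

```bash
python3 go.py 518.6 235.7 11 77.9
```

```text
t 6.08 pos [515.  233.8 135.6] psi 78.14 width 20.8 grip 59.0 F [-0.3  0.1 -0.6] tiltz [-0.0016 -0.001  -1.    ] q6 0.63
shift now-axes (100mm) [0.028 0.033 1.245] shift in target axes [0.026 0.031 1.246] rotvec(90deg) [-0.001  0.001  0.003]
```

Emit:
{"method": "apply_moves", "body": {"series": [[1,[0.03,0.03,0.2],[0,0,0]],[1,[0,0,0.35],[0,0,0]],[1,[0,0,0.3],[0,0,0]],[1,[0,0,0.2],[0,0,0]],[1,[0,0,0],[0,0,0]]]}}

```text
clock: 6.7
position: [517.8, 235.8, 28.9]
eef_rot: [0.777, 0.63, -0.002, -0.001]
wrist_force: [0.1, 0.6, -0.8]
width: 21.3
grip_force: 59.0
```

Emit:
{"method": "apply_moves", "body": {"series": [[1,[0,0,0.1],[0,0,0]],[1,[0,0,0.08],[0,0,0]],[1,[0,0,0.02],[0,0,0]],[1,[0,0,0],[0,0,0]]]}}

```text
clock: 7.2
position: [519.4, 237.3, 11.4]
eef_rot: [0.776, 0.63, 0.0, 0.0]
wrist_force: [0.5, -0.4, -0.0]
width: 20.8
grip_force: 59.0
```

Emit:
{"method": "apply_moves", "body": {"series": [[1,[0,0,0.012],[0,0,0]],[1,[0,0,0],[0,0,0]],[0.3,[0,0,0],[0,0,0]],[0,[0,0,0],[0,0,0]],[0,[0,0,0],[0,0,0]]]}}

```text
clock: 7.82
position: [519.3, 237.3, 10.1]
eef_rot: [0.776, 0.63, 0.0, 0.0]
wrist_force: [-0.2, -0.1, 0.3]
width: 42.7
grip_force: 0.0
```

```bash
python3 go.py 571 52 6 77.9; python3 - <<'E'
from station import imaging
import cv2
cv2.imwrite("pics/w2.png",imaging.camera("wrist")["img"][:,:,::-1])
E
```

```text
t 7.83 pos [519.3 237.3  10.1] psi 78.15 width 42.7 grip 0.0 F [-0.2 -0.1  0.3] tiltz [ 0.  0. -1.] q6 0.63
shift now-axes (100mm) [-1.707  0.886  0.041] shift in target axes [-1.703  0.893  0.041] rotvec(90deg) [ 0.    -0.     0.003]
```

View pics/w2.png

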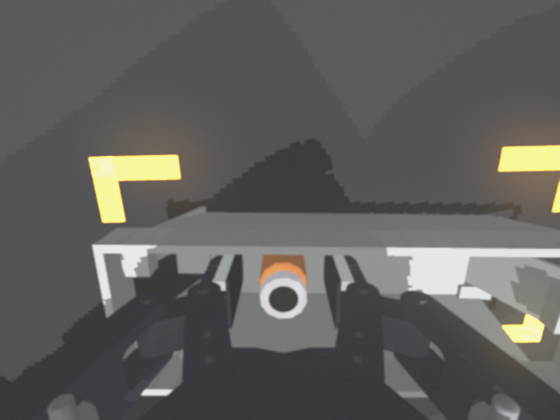

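The vial stands released in the bin at (283,290), well clear of both pads. Next I rise and fetch vial A.

Emit:
{"method": "apply_moves", "body": {"series": [[0,[0,0,-0.1],[0,0,0]],[0,[0,0,-0.3],[0,0,0]],[0,[0,0,-0.4],[0,0,0]],[-1,[0,0,-0.4],[0,0,0]],[-1,[-0.2,0.1,0],[0,0,0]]]}}

```text
clock: 8.5
position: [527.2, 217.2, 134.3]
eef_rot: [0.776, 0.631, 0.003, 0.001]
wrist_force: [0.2, -0.1, -0.1]
width: 77.0
grip_force: 0.0
```

Emit:
{"method": "apply_moves", "body": {"series": [[-1,[-0.4,0.21,0],[0,0,0]],[-1,[-0.5,0.25,0],[0,0,0]],[-1,[-0.4,0.22,0],[0,0,0]],[-1,[-0.2,0.11,0],[0,0,0]],[-1,[0,0,0],[0,0,0]]]}}

```text
clock: 9.12
position: [572.0, 51.2, 130.7]
eef_rot: [0.777, 0.629, 0.0, 0.0]
wrist_force: [-0.6, -0.1, 0.4]
width: 85.3
grip_force: 0.0
```

```bash
python3 go.py 571 52 6 77.9
```

```text
t 9.12 pos [572.   51.2 130.7] psi 78.01 width 85.3 grip 0.0 F [-0.6 -0.1  0.4] tiltz [ 8.e-04 -0.e+00 -1.e+00] q6 0.3
shift now-axes (100mm) [ 0.005 -0.012  1.247] shift in target axes [ 0.005 -0.011  1.247] rotvec(90deg) [ 0.    -0.     0.001]
```

Emit:
{"method": "apply_moves", "body": {"series": [[-1,[0,0,0.3],[0,0,0]],[-1,[0,0,0.4],[0,0,0]],[-1,[0,0,0.35],[0,0,0]],[-1,[0,0,0.2],[0,0,0]],[1,[0,0,0],[0,0,0]]]}}

```text
clock: 9.75
position: [570.6, 53.2, 4.2]
eef_rot: [0.776, 0.631, -0.001, -0.001]
wrist_force: [0.7, 0.5, 0.7]
width: 69.6
grip_force: 0.0
```

Emit:
{"method": "apply_moves", "body": {"series": [[1,[0,0,0],[0,0,0]],[1,[0,0,0],[0,0,0]],[1,[0,0,0],[0,0,0]],[1,[0,0,0],[0,0,0]]]}}

```text
clock: 10.25
position: [572.4, 52.7, 6.5]
eef_rot: [0.776, 0.63, 0.001, 0.001]
wrist_force: [-0.4, -0.1, 6.4]
width: 20.9
grip_force: 58.4
```

Emit:
{"method": "apply_moves", "body": {"series": [[1,[0,0,-0.2],[0,0,0]],[1,[0,0,-0.4],[0,0,0]],[1,[0,0,-0.4],[0,0,0]],[1,[0,0,-0.3],[0,0,0]],[1,[0,0,0],[0,0,0]]]}}

```text
clock: 10.88
position: [573.5, 52.8, 139.0]
eef_rot: [0.776, 0.63, 0.003, 0.002]
wrist_force: [0.4, 0.4, -1.0]
width: 20.9
grip_force: 58.9
```

```bash
python3 go.py 577.2 223.1 10 77.9
```

```text
t 10.88 pos [573.5  52.8 139. ] psi 78.14 width 20.9 grip 58.9 F [ 0.4  0.4 -1. ] tiltz [ 6.1e-03  6.0e-04 -1.0e+00] q6 0.3
shift now-axes (100mm) [ 1.672 -0.321  1.291] shift in target axes [ 1.673 -0.321  1.29 ] rotvec(90deg) [ 0.004 -0.001  0.003]
```

Emit:
{"method": "apply_moves", "body": {"series": [[1,[0.2,-0.04,0],[0,0,0]],[1,[0.4,-0.08,0],[0,0,0]],[1,[0.5,-0.1,0],[0,0,0]],[1,[0.4,-0.07,0],[0,0,0]],[1,[0.17,-0.03,0],[0,0,0]]]}}

```text
clock: 11.5
position: [573.5, 225.4, 134.0]
eef_rot: [0.776, 0.631, -0.001, -0.0]
wrist_force: [0.0, -0.1, -0.7]
width: 20.8
grip_force: 58.8
```

Emit:
{"method": "apply_moves", "body": {"series": [[1,[0,0,0],[0,0,0]],[1,[0,0,0.2],[0,0,0]],[1,[0,0,0.35],[0,0,0]],[1,[0,0,0.3],[0,0,0]],[1,[0,0,0.15],[0,0,0]]]}}

```text
clock: 12.12
position: [573.4, 220.9, 33.3]
eef_rot: [0.777, 0.63, -0.001, -0.0]
wrist_force: [-0.3, -0.0, 0.4]
width: 20.8
grip_force: 58.8
```

Emit:
{"method": "apply_moves", "body": {"series": [[1,[0,0,0.1],[0,0,0]],[1,[0,0,0],[0,0,0]],[1,[0,0,0],[0,0,0]]]}}

```text
clock: 12.5
position: [575.2, 222.8, 26.0]
eef_rot: [0.776, 0.63, 0.001, 0.0]
wrist_force: [-0.3, 0.3, -1.4]
width: 20.6
grip_force: 58.8
```

```bash
python3 go.py 577.2 223.1 9.7 77.9
```

```text
t 12.5 pos [575.2 222.8  26. ] psi 78.15 width 20.6 grip 58.8 F [-0.3  0.3 -1.4] tiltz [ 1.3e-03  5.0e-04 -1.0e+00] q6 0.57
shift now-axes (100mm) [0.007 0.019 0.163] shift in target axes [0.007 0.019 0.163] rotvec(90deg) [ 0.001 -0.     0.003]
```

Emit:
{"method": "apply_moves", "body": {"series": [[1,[0,0.02,0.1],[0,0,0]],[1,[0,0,0.05],[0,0,0]],[1,[0,0,0.01],[0,0,0]],[1,[0,0,0],[0,0,0]]]}}

```text
clock: 13.0
position: [576.6, 222.3, 9.7]
eef_rot: [0.776, 0.63, 0.0, 0.0]
wrist_force: [-1.6, -0.8, 8.9]
width: 20.4
grip_force: 60.0
```

Emit:
{"method": "apply_moves", "body": {"series": [[0.3,[0,0,0],[0,0,0]],[0,[0,0,0],[0,0,0]],[0,[0,0,0],[0,0,0]],[0,[0,0,0],[0,0,0]]]}}

```text
clock: 13.5
position: [576.4, 222.2, 8.9]
eef_rot: [0.776, 0.63, -0.0, -0.0]
wrist_force: [-0.1, -0.0, -0.9]
width: 42.6
grip_force: 0.0
```

```bash
python3 go.py 522.3 -205.2 24 -7.1
```

```text
t 13.5 pos [576.4 222.2   8.9] psi 78.15 width 42.6 grip 0.0 F [-0.1 -0.  -0.9] tiltz [-2.e-04 -1.e-04 -1.e+00] q6 0.57
shift now-axes (100mm) [-4.294  0.348 -0.15 ] shift in target axes [-0.009  4.308 -0.151] rotvec(90deg) [-0.     0.     0.947]
```

Emit:
{"method": "apply_moves", "body": {"series": [[0,[0,0,-0.1],[0,0,0]],[0,[0,0,-0.3],[0,0,0]],[0,[0,0,-0.5],[0,0,0]],[0,[0,0,-0.4],[0,0,0]],[-1,[0,0,-0.2],[0,0,0]]]}}

```text
clock: 14.12
position: [577.6, 222.7, 162.6]
eef_rot: [0.776, 0.63, 0.002, 0.001]
wrist_force: [-0.1, 0.3, -0.6]
width: 59.8
grip_force: 0.0
```

```bash
python3 - <<'E'
from station import imaging
import cv2
cv2.imwrite("pics/w3.png",imaging.camera("wrist")["img"][:,:,::-1])
E
```

```text
(no output)
```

View pics/w3.png

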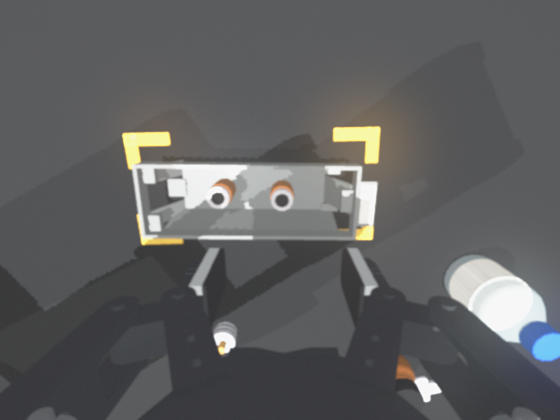

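Emit:
{"method": "apply_moves", "body": {"series": [[-1,[0,0,0],[0,0,0.105]],[-1,[0,0,0],[0,0,0.105]],[-1,[0,0,0],[0,0,0.105]],[-1,[0,0,0],[0,0,0.105]],[-1,[0,0,0],[0,0,0.105]]]}}

```text
clock: 14.8
position: [576.2, 222.1, 158.9]
eef_rot: [0.965, 0.264, -0.0, 0.0]
wrist_force: [-0.6, 0.0, -0.5]
width: 85.5
grip_force: 0.0
```

Emit:
{"method": "apply_moves", "body": {"series": [[-1,[0,0,0],[0,0,0.105]],[-1,[0,0,0],[0,0,0.105]],[-1,[0,0,0],[0,0,0.105]],[-1,[0,0.2,0],[0,0,0.105]],[-1,[0,0.5,0],[0,0,0]]]}}

```text
clock: 15.42
position: [571.6, 153.2, 158.9]
eef_rot: [0.998, -0.06, 0.0, -0.0]
wrist_force: [0.7, -1.2, -0.3]
width: 85.5
grip_force: 0.0
```

Emit:
{"method": "apply_moves", "body": {"series": [[-1,[0,0.5,0],[0,0,0]],[-1,[0,0.5,0],[0,0,0]],[-1,[0,0.5,0],[0,0,0]],[-1,[0,0.5,0],[0,0,0]],[-1,[0,0.5,0],[0,0,0]]]}}

```text
clock: 16.05
position: [540.8, -97.1, 159.1]
eef_rot: [0.998, -0.06, 0.0, -0.0]
wrist_force: [0.6, -0.2, -0.1]
width: 85.3
grip_force: 0.0
```

Emit:
{"method": "apply_moves", "body": {"series": [[-1,[0,0.4,0],[0,0,0]],[-1,[0,0.2,0],[0,0,0]],[-1,[0,0,0],[0,0,0]],[-1,[0,0,0],[0,0,0]]]}}

```text
clock: 16.55
position: [534.1, -154.2, 159.0]
eef_rot: [0.998, -0.06, -0.0, -0.0]
wrist_force: [0.3, 0.9, 0.5]
width: 84.9
grip_force: 0.0
```

```bash
python3 go.py 522.3 -205.2 24 -7.1;  python3 - <<'E'
from station import imaging
import cv2,pickle
d={n:imaging.camera(n) for n in ("wrist","top")}; pickle.dump(d,open("c1.pkl","wb"))
cv2.imwrite("pics/w4.png",d["wrist"]["img"][:,:,::-1])
E
```

```text
t 16.55 pos [ 534.1 -154.2  159. ] psi -6.88 width 84.9 grip 0.0 F [0.3 0.9 0.5] tiltz [-2.e-04  5.e-04 -1.e+00] q6 1.41
shift now-axes (100mm) [-0.056  0.521  1.349] shift in target axes [-0.054  0.521  1.35 ] rotvec(90deg) [-0.     0.     0.002]
```

View pics/w4.png

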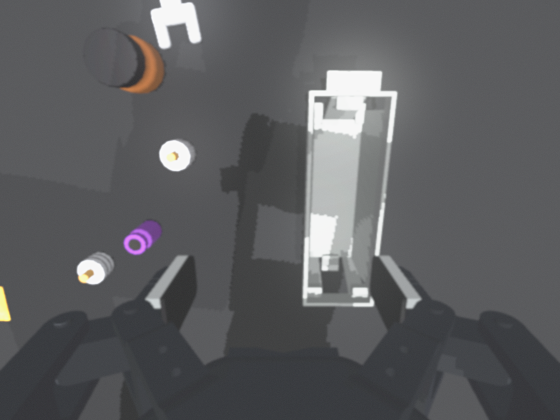

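The first wrist view shows both vials standing in the base bin at (219,195) and (282,195). The second shows the spare bin with rim corners at (309,94), (395,95), (373,303) and (305,303). I'll cross-check its pose from these.

```bash
python3 - <<'E'
import pickle
from h import *
d=pickle.load(open("c1.pkl","rb")); t=d["wrist"]
P=np.array([plane(t,u,v,60)[:2] for u,v in [(309,94),(395,95),(373,303),(305,303)]]); TL,TR,BR,BL=P
ax=(TL+TR)/2-(BL+BR)/2
print(P.mean(0).round(1),np.linalg.norm(TL-BL),np.linalg.norm(TR-BR),np.linalg.norm(TL-TR),np.linalg.norm(BL-BR),np.degrees(np.arctan2(ax[1],ax[0])))
E
python3 go.py 522.3 -205.2 24 -7.1
```

```text
[ 523.9 -205.7] 184.8048341742269 184.02055121309562 65.34454688738683 63.93802734958816 -6.806804940517676
t 16.65 pos [ 534.3 -154.   159. ] psi -6.83 width 85.9 grip 0.0 F [-0.1 -0.  -0.7] tiltz [-1.e-04  3.e-04 -1.e+00] q6 1.41
shift now-axes (100mm) [-0.058  0.523  1.35 ] shift in target axes [-0.055  0.523  1.35 ] rotvec(90deg) [-0.     0.     0.003]
```

Emit:
{"method": "apply_moves", "body": {"series": [[-1,[-0.02,0.2,0],[0,0,0]],[-1,[-0.03,0.32,0.2],[0,0,0]],[-1,[0,0,0.3],[0,0,0]],[-1,[0,0,0.2],[0,0,0]],[-1,[0,0,0],[0,0,0]]]}}

```text
clock: 17.27
position: [521.7, -206.2, 87.7]
eef_rot: [0.998, -0.06, -0.001, -0.0]
wrist_force: [-0.5, -0.3, -0.3]
width: 85.5
grip_force: 0.0
```

```bash
python3 go.py 523 -205.5 26 -7
```

```text
t 17.27 pos [ 521.7 -206.2   87.7] psi -6.89 width 85.5 grip 0.0 F [-0.5 -0.3 -0.3] tiltz [-0.0029  0.001  -1.    ] q6 1.31
shift now-axes (100mm) [ 0.014 -0.008  0.617] shift in target axes [ 0.012 -0.008  0.617] rotvec(90deg) [-0.     0.002  0.001]
```

Emit:
{"method": "apply_moves", "body": {"series": [[-1,[0.01,-0.01,0.25],[0,0,0]],[-1,[0,0,0.25],[0,0,0]],[-1,[0,0,0.1],[0,0,0]],[-1,[0,0,0],[0,0,0]],[1,[0,0,0],[0,0,0]]]}}

```text
clock: 17.9
position: [524.7, -205.6, 30.1]
eef_rot: [0.998, -0.06, 0.001, 0.0]
wrist_force: [-0.4, -0.6, 0.5]
width: 70.1
grip_force: 0.0
```

Emit:
{"method": "apply_moves", "body": {"series": [[1,[0,0,0],[0,0,0]],[1,[0,0,0],[0,0,0]],[1,[0,0,0],[0,0,0]]]}}

```text
clock: 18.27
position: [524.8, -205.6, 30.5]
eef_rot: [0.998, -0.06, 0.001, 0.0]
wrist_force: [-1.1, 1.3, 5.9]
width: 65.2
grip_force: 64.7
```

Emit:
{"method": "apply_moves", "body": {"series": [[1,[0,0,-0.15],[0,0,0]],[1,[0,0,-0.35],[0,0,0]],[1,[0,0,-0.45],[0,0,0]],[1,[0,0,-0.45],[0,0,0]],[1,[0,0,-0.3],[0,0,0]]]}}

```text
clock: 18.9
position: [524.5, -205.5, 202.6]
eef_rot: [0.998, -0.06, 0.001, 0.0]
wrist_force: [0.5, 0.2, -1.9]
width: 64.6
grip_force: 67.5
```

Emit:
{"method": "apply_moves", "body": {"series": [[1,[0,0,0],[0,0,-0.06]],[1,[0,0,0],[0,0,-0.1]],[1,[0,0,0],[0,0,-0.11]],[1,[0,0,0],[0,0,-0.11]],[1,[0,0,0],[0,0,-0.11]]]}}

```text
clock: 19.52
position: [523.8, -205.2, 200.2]
eef_rot: [0.947, 0.322, 0.0, 0.0]
wrist_force: [1.0, -0.6, -2.0]
width: 65.1
grip_force: 67.5
```

Emit:
{"method": "apply_moves", "body": {"series": [[1,[0,0,0],[0,0,-0.11]],[1,[0,0,0],[0,0,-0.11]],[1,[0,0,0],[0,0,-0.11]],[1,[0,0,0],[0,0,-0.11]],[1,[0,0,0],[0,0,-0.11]]]}}

```text
clock: 20.15
position: [523.8, -205.3, 200.2]
eef_rot: [0.725, 0.689, 0.0, 0.0]
wrist_force: [0.9, 0.2, -2.0]
width: 64.7
grip_force: 67.5
```

Emit:
{"method": "apply_moves", "body": {"series": [[1,[0,0,0],[0,0,-0.11]],[1,[0,0,0],[0,0,-0.11]],[1,[0,0,0],[0,0,-0.11]],[1,[0,0,0],[0,0,-0.11]],[1,[0,0,0],[0,0,-0.11]]]}}

```text
clock: 20.78
position: [523.8, -205.2, 200.1]
eef_rot: [0.37, 0.929, -0.0, 0.0]
wrist_force: [0.6, 0.5, -0.8]
width: 64.4
grip_force: 67.5
```

```bash
python3 go.py 547.9 229.4 200 168;  python3 - <<'E'
from station import imaging
import pickle,cv2
c=imaging.camera("top"); pickle.dump(c,open("c2.pkl","wb"))
cv2.imwrite("pics/t2.png",c["img"][:,:,::-1])
im=c["img"]
cv2.imwrite("pics/t2b.png",cv2.resize(im[180:320,120:260],(560,560),interpolation=cv2.INTER_CUBIC)[:,:,::-1])
E
```

```text
t 20.77 pos [ 523.8 -205.2  200.1] psi 136.53 width 64.4 grip 67.5 F [ 0.6  0.5 -0.8] tiltz [ 5.e-04 -2.e-04 -1.e+00] q6 -1.19
shift now-axes (100mm) [2.816e+00 3.320e+00 1.000e-03] shift in target axes [6.680e-01 4.301e+00 1.000e-03] rotvec(90deg) [ 0.    0.   -0.35]
```

View pics/t2b.png

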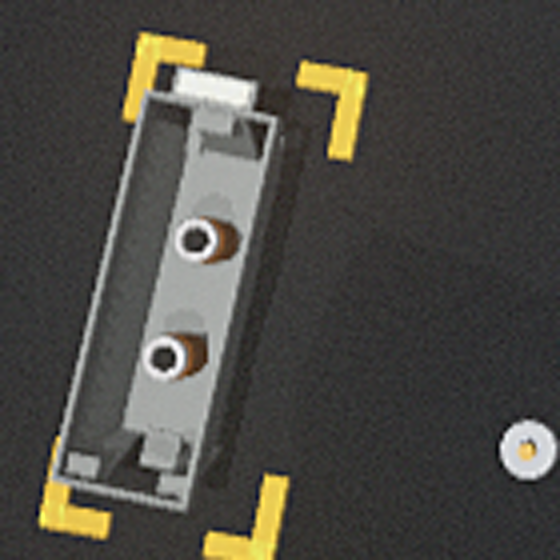

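Emit:
{"method": "apply_moves", "body": {"series": [[1,[0,0,0],[0,0,-0.1]],[1,[0,0,0],[0,0,-0.1]],[1,[0,0,0],[0,0,-0.1]],[1,[0,0,0],[0,0,-0.05]],[1,[0,0,0],[0,0,0]]]}}

```text
clock: 21.45
position: [523.9, -205.3, 199.8]
eef_rot: [0.109, 0.994, -0.0, 0.0]
wrist_force: [-0.7, -0.7, -2.0]
width: 64.8
grip_force: 67.5
```

```bash
python3 - <<'E'
import pickle
from h import *
t=pickle.load(open("c2.pkl","rb"))
def rep(C,z=60):
    P=np.array([plane(t,u,v,z)[:2] for u,v in C]); TL,TR,BR,BL=P; ax=(TL+TR)/2-(BL+BR)/2
    print(P.mean(0).round(1),np.linalg.norm(TL-BL).round(1),np.linalg.norm(TR-BR).round(1),np.linalg.norm(TL-TR).round(1),np.linalg.norm(BL-BR).round(1),np.degrees(np.arctan2(ax[1],ax[0])))
rep([(120+u/4,180+v/4) for u,v in [(142,94),(279,118),(187,510),(55,479)]])
# line-fit of the rim by light-gray mask
g=cv2.cvtColor(t["img"],cv2.COLOR_RGB2GRAY).astype(int)
# left rim and right rim ridge per row, then fit
for nm,f in (("L",lambda v:155.5-(v-204)*0.226),("R",lambda v:189-(v-210)*0.234)):
    q=[]
    for v in range(218,292):
        u0=int(round(f(v))); seg=g[v,u0-4:u0+5]; k=seg.argmax()
        if 0<k<8:
            a,b,c=seg[k-1:k+2]; q.append(plane(t,u0-4+k+0.5*(a-c)/(a-2*b+c+1e-9),v,60)[:2])
    q=np.array(q,np.float32); vx,vy,x,y=cv2.fitLine(q,cv2.DIST_HUBER,0,.01,.01).ravel(); print(nm,len(q),np.degrees(np.arctan(vy/vx)),x+(548-x),y+(548-x)*vy/vx)
for u,v in [(197,240),(166,357)]: print("vial",plane(t,120+u/4,180+v/4,41).round(1))
E
python3 go.py 547.9 229.4 200 168
```

```text
[547.6 228.7] 185.7 189.1 67.0 64.1 -11.919289887081042
L 74 -12.366284 548.0 262.83173
R 73 -12.357802 548.0 199.29472
vial [575.6 220.1  41. ]
vial [519.1 234.   41. ]
t 21.45 pos [ 523.9 -205.3  199.8] psi 167.54 width 64.8 grip 67.5 F [-0.7 -0.7 -2. ] tiltz [ 5.e-04 -2.e-04 -1.e+00] q6 -1.73
shift now-axes (100mm) [ 7.040e-01  4.296e+00 -3.000e-03] shift in target axes [ 6.690e-01  4.301e+00 -2.000e-03] rotvec(90deg) [-0.     0.    -0.005]
```

```bash
python3 - <<'E'
import pickle
from h import *
w=pickle.load(open("c1.pkl","rb"))["wrist"]
def tool(p,psi):
    a=np.radians(psi); return np.array(p),np.array([[np.cos(a),np.sin(a),0],[np.sin(a),-np.cos(a),0],[0,0,-1]])
p1,M1=tool([534.2,-154.1,159],-6.86)
off=M1.T@(w["origin"]-p1); Rc=M1.T@R.from_quat(w["orientation"]).as_matrix(); print("cam off",off.round(1))
p2,M2=tool([577.5,222.6,162.0],78.15)
c=dict(w); c["origin"]=p2+M2@off; c["orientation"]=R.from_matrix(M2@Rc).as_quat()
im=cv2.imread("pics/w3.png"); g=cv2.cvtColor(im,cv2.COLOR_BGR2GRAY).astype(int)
def line(horizontal,fixed,rng,h=5):
    q=[]
    for s in rng:
        seg=g[fixed-h:fixed+h+1,s] if horizontal else g[s,fixed-h:fixed+h+1]
        k=seg.astype(float); k=np.clip(k-np.median(k),0,None)
        if k.sum()==0: continue
        m=fixed-h+(k*np.arange(2*h+1)).sum()/k.sum()
        q.append(plane(c,*((s,m) if horizontal else (m,s)),60)[:2])
    q=np.array(q,np.float32); vx,vy,x,y=cv2.fitLine(q,cv2.DIST_HUBER,0,.01,.01).ravel(); return np.array([x,y]),np.array([vx,vy])
for nm,a in dict(top=(True,166,range(150,340)),bot=(True,237,range(150,340)),left=(False,139,range(175,230)),right=(False,357,range(175,228))).items():
    P,v=line(*a); print(nm,P,np.degrees(np.arctan2(v[1],v[0])), "at x=548 y=",P[1]+(548-P[0])*v[1]/v[0] if abs(v[0])>.5 else "", "at y=229 x=",P[0]+(229-P[1])*v[0]/v[1])
for u,v in [(219,197),(282,200)]: print("vial",plane(c,u,v,41).round(1))
x=cv2.resize(im[140:260,120:380],(780,360),interpolation=cv2.INTER_CUBIC); cv2.imwrite("pics/w3c.png",x)
E
```

```text
cam off [  75.1    0.3 -141.7]
top [551.24243 260.2759 ] -12.962706 at x=548 y= 261.02225 at y=229 x= 687.1167
bot [552.01514 196.8175 ] -12.172649 at x=548 y= 197.68361 at y=229 x= 402.82043
left [456.8856  249.87271] 75.70191 at x=548 y=  at y=229 x= 451.56595
right [643.0006 213.8544] 82.47077 at x=548 y=  at y=229 x= 645.00244
vial [520.3 235.7  41. ]
vial [576.1 221.   41. ]
```

View pics/w3c.png

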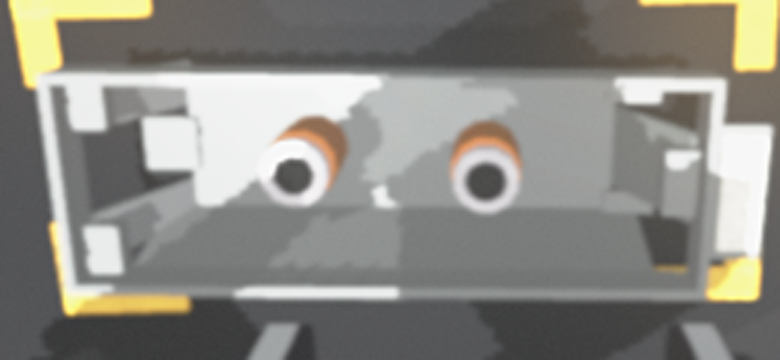

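The enlarged crop confirms both vials upright and the rim ends at crop columns 38 and 727. The base bin centre is about (548, 230.5) with yaw -12.3°. I'll carry the spare bin over it.

Emit:
{"method": "apply_moves", "body": {"series": [[1,[0.03,0.2,0],[0,0,0]],[1,[0.06,0.35,0],[0,0,0]],[1,[0.08,0.5,0],[0,0,0]],[1,[0.08,0.5,0],[0,0,0]],[1,[0.08,0.5,0],[0,0,0]]]}}

```text
clock: 22.08
position: [535.0, 4.5, 199.4]
eef_rot: [0.108, 0.994, 0.0, 0.0]
wrist_force: [2.0, -0.2, -2.4]
width: 64.9
grip_force: 67.5
```

Emit:
{"method": "apply_moves", "body": {"series": [[1,[0.08,0.5,0],[0,0,0]],[1,[0.08,0.5,0],[0,0,0]],[1,[0.08,0.5,0],[0,0,0]],[1,[0.08,0.4,0],[0,0,0]],[1,[0.04,0.25,0],[0,0,0]]]}}

```text
clock: 22.7
position: [545.1, 222.7, 199.3]
eef_rot: [0.107, 0.994, 0.0, -0.0]
wrist_force: [0.0, 0.2, -1.5]
width: 65.1
grip_force: 67.5
```

Emit:
{"method": "apply_moves", "body": {"series": [[1,[0.02,0.1,0],[0,0,0]],[1,[0,0,0.2],[0,0,0]],[1,[0,0,0.3],[0,0,0]],[1,[0,0,0.2],[0,0,0]],[1,[0,0,0],[0,0,0]]]}}

```text
clock: 23.32
position: [544.8, 229.1, 127.8]
eef_rot: [0.108, 0.994, -0.001, -0.002]
wrist_force: [-0.6, -0.6, -2.1]
width: 64.7
grip_force: 67.5
```

```bash
python3 go.py 547 230.7 80 167.7;  python3 - <<'E'
from station import imaging
import pickle,cv2,numpy as np
c={n:imaging.camera(n) for n in ("top","side")}; pickle.dump(c,open("c3.pkl","wb"))
a=cv2.resize(c["top"]["img"][150:340,80:270],(400,400),interpolation=cv2.INTER_CUBIC)
b=cv2.resize(c["side"]["img"][180:420,80:360],(400,343),interpolation=cv2.INTER_CUBIC)
cv2.imwrite("pics/s3.png",np.hstack([a,np.vstack([b,np.zeros((57,400,3),np.uint8)])])[:,:,::-1])
E
```

```text
t 23.32 pos [544.8 229.1 127.8] psi 167.62 width 64.7 grip 67.5 F [-0.6 -0.6 -2.1] tiltz [-0.0032 -0.0014 -1.    ] q6 -0.96
shift now-axes (100mm) [-0.019  0.021  0.478] shift in target axes [-0.018  0.02   0.478] rotvec(90deg) [-0.001 -0.002 -0.001]
```

View pics/s3.png

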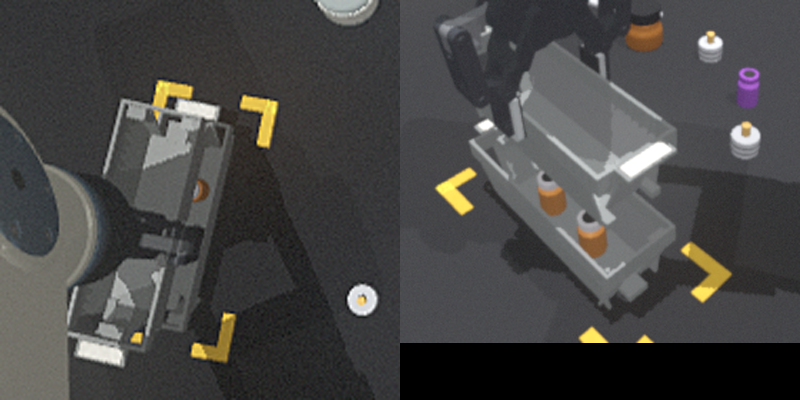

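The spare bin hangs above the base bin, with its lip at the opposite end and the vials upright beneath. I'll lower it in steps.

Emit:
{"method": "apply_moves", "body": {"series": [[1,[-0.02,0.02,0.1],[0,0,0]],[1,[0,0,0.1],[0,0,0]],[1,[0,0,0],[0,0,0]],[1,[0,0,0],[0,0,0]]]}}

```text
clock: 23.92
position: [548.6, 231.5, 109.0]
eef_rot: [0.107, 0.994, -0.0, -0.0]
wrist_force: [0.5, 0.1, -1.4]
width: 64.5
grip_force: 67.5
```

```bash
python3 go.py 547 230.7 80 167.7
```

```text
t 23.93 pos [548.6 231.5 109. ] psi 167.7 width 64.5 grip 67.5 F [ 0.5  0.1 -1.4] tiltz [-2.e-04 -1.e-04 -1.e+00] q6 -0.96
shift now-axes (100mm) [ 0.014 -0.011  0.29 ] shift in target axes [ 0.014 -0.011  0.29 ] rotvec(90deg) [-0. -0.  0.]
```

Emit:
{"method": "apply_moves", "body": {"series": [[1,[0.014,-0.01,0.08],[0,0,0]],[1,[0,0,0.08],[0,0,0]],[1,[0,0,0.05],[0,0,0]],[1,[0,0,0],[0,0,0]],[1,[0,0,0],[0,0,0]]]}}

```text
clock: 24.55
position: [547.2, 230.9, 88.2]
eef_rot: [0.107, 0.994, 0.0, 0.0]
wrist_force: [0.1, -0.4, -1.2]
width: 65.1
grip_force: 67.5
```

Emit:
{"method": "apply_moves", "body": {"series": [[1,[0,0,0.03],[0,0,0]],[1,[0,0,0],[0,0,0]],[1,[0,0,0],[0,0,0]]]}}

```text
clock: 24.92
position: [547.1, 230.8, 85.1]
eef_rot: [0.107, 0.994, 0.0, 0.0]
wrist_force: [0.2, 0.1, -2.1]
width: 65.0
grip_force: 67.5
```

```bash
python3 go.py 547 230.7 80 167.7
```

```text
t 24.93 pos [547.1 230.8  85.1] psi 167.7 width 65.0 grip 67.5 F [ 0.2  0.1 -2.1] tiltz [ 1.e-04  0.e+00 -1.e+00] q6 -0.96
shift now-axes (100mm) [ 0.    -0.001  0.051] shift in target axes [ 0.    -0.001  0.051] rotvec(90deg) [ 0.  0. -0.]
```

Emit:
{"method": "apply_moves", "body": {"series": [[1,[0,0,0.03],[0,0,0]],[1,[0,0,0],[0,0,0]],[1,[0,0,0],[0,0,0]]]}}

```text
clock: 25.3
position: [547.0, 230.8, 82.0]
eef_rot: [0.107, 0.994, -0.0, -0.0]
wrist_force: [-0.1, 0.7, -2.1]
width: 64.8
grip_force: 67.5
```

Emit:
{"method": "apply_moves", "body": {"series": [[1,[0,0,0.01],[0,0,0]],[1,[0,0,0],[0,0,0]],[1,[0,0,0],[0,0,0]]]}}

```text
clock: 25.68
position: [547.1, 230.8, 81.1]
eef_rot: [0.107, 0.994, 0.0, 0.0]
wrist_force: [0.7, -0.3, -1.8]
width: 64.8
grip_force: 67.5
```

Emit:
{"method": "apply_moves", "body": {"series": [[1,[0,0,0.008],[0,0,0]],[1,[0,0,0],[0,0,0]],[1,[0,0,0],[0,0,0]]]}}

```text
clock: 26.05
position: [547.2, 230.9, 80.5]
eef_rot: [0.107, 0.994, 0.0, 0.0]
wrist_force: [-0.7, -1.1, 2.3]
width: 64.8
grip_force: 68.0
```

Contact came at TCP z 80.5, where the ledges were expected. Releasing.

Emit:
{"method": "apply_moves", "body": {"series": [[-0.7,[0,0,0],[0,0,0]],[-1,[0,0,0],[0,0,0]],[-1,[0,0,0],[0,0,0]],[-1,[0,0,0],[0,0,0]]]}}

```text
clock: 26.55
position: [547.0, 230.8, 80.2]
eef_rot: [0.107, 0.994, -0.0, -0.0]
wrist_force: [-1.1, -0.9, -0.8]
width: 85.5
grip_force: 0.0
```

Emit:
{"method": "apply_moves", "body": {"series": [[-1,[0,0,-0.1],[0,0,0]],[-1,[0,0,-0.3],[0,0,0]],[-1,[0,0,-0.4],[0,0,0]],[-1,[0,0,-0.4],[0,0,0]],[-1,[0,0,-0.1],[0,0,0]]]}}

```text
clock: 27.18
position: [548.5, 231.4, 213.9]
eef_rot: [0.107, 0.994, 0.001, 0.002]
wrist_force: [0.4, -1.0, -0.7]
width: 85.4
grip_force: 0.0
```

```bash
python3 go.py 472.4 60.8 1 77.7;  python3 - <<'E'
from station import imaging
import pickle,cv2,numpy as np
c={n:imaging.camera(n) for n in ("wrist","side")}; pickle.dump(c,open("c4.pkl","wb"))
a=cv2.resize(c["wrist"]["img"],(480,360))
b=cv2.resize(c["side"]["img"][220:420,100:300],(360,360),interpolation=cv2.INTER_CUBIC)
cv2.imwrite("pics/s4.png",np.hstack([a,b])[:,:,::-1][:,:800])
E
```

```text
t 27.18 pos [548.5 231.4 213.9] psi 167.7 width 85.4 grip 0.0 F [ 0.4 -1.  -0.7] tiltz [ 0.0047  0.002  -1.    ] q6 -0.96
shift now-axes (100mm) [ 0.389 -1.836  2.122] shift in target axes [-1.829 -0.38   2.129] rotvec(90deg) [0.004 0.001 1.   ]
```

View pics/s4.png

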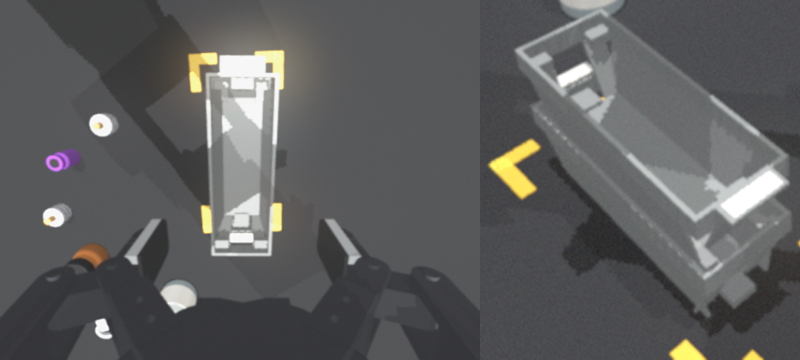

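The stack sits level, with the lip at the opposite end (wrist crop centre (243,165)). Now the valves, starting with the one at (472, 61).

Emit:
{"method": "apply_moves", "body": {"series": [[-1,[0,0,0],[0,0,0.111]],[-1,[0,0,0],[0,0,0.111]],[-1,[0,0,0],[0,0,0.111]],[-1,[0,0,0],[0,0,0.111]],[-1,[0,0,0],[0,0,0.111]]]}}

```text
clock: 27.9
position: [546.1, 230.4, 208.5]
eef_rot: [0.519, 0.855, -0.001, -0.001]
wrist_force: [0.6, -0.1, -0.2]
width: 85.3
grip_force: 0.0
```

Emit:
{"method": "apply_moves", "body": {"series": [[-1,[0,0,0],[0,0,0.111]],[-1,[0,0,0],[0,0,0.111]],[-1,[0,0,0],[0,0,0.111]],[-1,[0,0,0],[0,0,0.111]],[-1,[-0.2,-0.04,0],[0,0,0]]]}}

```text
clock: 28.52
position: [538.2, 212.0, 208.7]
eef_rot: [0.778, 0.628, -0.001, -0.0]
wrist_force: [-1.2, -0.8, -0.2]
width: 85.6
grip_force: 0.0
```

Emit:
{"method": "apply_moves", "body": {"series": [[-1,[-0.5,-0.1,0],[0,0,0]],[-1,[-0.5,-0.1,0],[0,0,0]],[-1,[-0.4,-0.1,0.2],[0,0,0]],[-1,[-0.2,-0.04,0.4],[0,0,0]],[-1,[0,0,0.4],[0,0,0]]]}}

```text
clock: 29.15
position: [469.9, 60.8, 109.1]
eef_rot: [0.778, 0.629, -0.0, -0.0]
wrist_force: [0.6, -0.1, 0.1]
width: 85.5
grip_force: 0.0
```

Emit:
{"method": "apply_moves", "body": {"series": [[-1,[0,0,0.2],[0,0,0]],[-1,[0,0,0],[0,0,0]],[-1,[0,0,0],[0,0,0]]]}}

```text
clock: 29.52
position: [471.7, 62.6, 90.7]
eef_rot: [0.778, 0.628, 0.0, 0.0]
wrist_force: [0.2, -0.2, 0.0]
width: 85.3
grip_force: 0.0
```

```bash
python3 go.py 472.4 60.8 1 77.7
```

```text
t 29.52 pos [471.7  62.6  90.7] psi 77.87 width 85.3 grip 0.0 F [ 0.2 -0.2  0. ] tiltz [ 1.e-04 -1.e-04 -1.e+00] q6 0.34
shift now-axes (100mm) [-0.017  0.01   0.897] shift in target axes [-0.017  0.01   0.897] rotvec(90deg) [0.    0.    0.002]
```

Emit:
{"method": "apply_moves", "body": {"series": [[-1,[-0.017,0.01,0.2],[0,0,0]],[-1,[0,0,0.35],[0,0,0]],[-1,[0,0,0.23],[0,0,0]],[-1,[0,0,0.1],[0,0,0]],[-1,[0,0,0],[0,0,0]]]}}

```text
clock: 30.15
position: [472.6, 61.1, 2.6]
eef_rot: [0.778, 0.628, 0.0, 0.0]
wrist_force: [0.7, 0.3, 0.5]
width: 85.2
grip_force: 0.0
```

Emit:
{"method": "apply_moves", "body": {"series": [[1,[0,0,0],[0,0,0]],[1,[0,0,0],[0,0,0]],[1,[0,0,0],[0,0,0]],[1,[0,0,0],[0,0,0]],[1,[0,0,0],[0,0,0]]]}}

```text
clock: 30.78
position: [472.8, 61.1, 3.0]
eef_rot: [0.778, 0.628, 0.0, 0.0]
wrist_force: [-1.5, -0.9, 10.6]
width: 25.7
grip_force: 58.3
```

Emit:
{"method": "apply_moves", "body": {"series": [[1,[0,0,-0.1],[0,0,0]],[1,[0,0,-0.4],[0,0,0]],[1,[0,0,-0.5],[0,0,0]],[1,[0,0,-0.5],[0,0,0]],[1,[0,0,-0.2],[0,0,0]]]}}

```text
clock: 31.4
position: [473.6, 61.2, 175.7]
eef_rot: [0.778, 0.628, 0.002, 0.001]
wrist_force: [-0.4, 0.2, -2.6]
width: 25.8
grip_force: 59.2
```

```bash
python3 go.py 519 237 56 77.7
```

```text
t 31.4 pos [473.6  61.2 175.7] psi 77.79 width 25.8 grip 59.2 F [-0.4  0.2 -2.6] tiltz [ 4.5e-03  6.0e-04 -1.0e+00] q6 0.34
shift now-axes (100mm) [1.812 0.066 1.2  ] shift in target axes [1.814 0.069 1.197] rotvec(90deg) [ 0.003 -0.001  0.001]
```

Emit:
{"method": "apply_moves", "body": {"series": [[1,[0.2,0.01,0],[0,0,0]],[1,[0.5,0.02,0],[0,0,0]],[1,[0.5,0.02,0],[0,0,0]],[1,[0.4,0.02,0],[0,0,0]],[1,[0.2,0.01,0],[0,0,0]]]}}

```text
clock: 32.02
position: [518.5, 237.0, 172.6]
eef_rot: [0.778, 0.628, 0.0, 0.0]
wrist_force: [0.7, 0.3, -1.6]
width: 25.5
grip_force: 59.2
```

Emit:
{"method": "apply_moves", "body": {"series": [[1,[0,0,0],[0,0,0]],[1,[0,0,0.15],[0,0,0]],[1,[0,0,0.15],[0,0,0]],[1,[0,0,0],[0,0,0]],[1,[0,0,0],[0,0,0]]]}}

```text
clock: 32.65
position: [518.3, 234.8, 142.1]
eef_rot: [0.778, 0.628, -0.0, -0.0]
wrist_force: [-0.2, 0.0, -0.5]
width: 25.6
grip_force: 59.2
```

```bash
python3 go.py 519 237 56 77.7
```

```text
t 32.65 pos [518.3 234.8 142.1] psi 77.76 width 25.6 grip 59.2 F [-0.2  0.  -0.5] tiltz [-4.e-04 -2.e-04 -1.e+00] q6 0.64
shift now-axes (100mm) [0.023 0.002 0.861] shift in target axes [0.022 0.002 0.861] rotvec(90deg) [-0.     0.     0.001]
```

Emit:
{"method": "apply_moves", "body": {"series": [[1,[0.02,0,0.2],[0,0,0]],[1,[0,0,0.3],[0,0,0]],[1,[0,0,0.2],[0,0,0]],[1,[0,0,0.1],[0,0,0]],[1,[0,0,0.04],[0,0,0]]]}}

```text
clock: 33.28
position: [519.0, 237.3, 58.3]
eef_rot: [0.778, 0.628, 0.0, 0.0]
wrist_force: [0.4, 0.3, -0.6]
width: 25.8
grip_force: 59.2
```

Emit:
{"method": "apply_moves", "body": {"series": [[1,[0,0,0.01],[0,0,0]],[1,[0,0,0],[0,0,0]],[1,[0,0,0],[0,0,0]]]}}

```text
clock: 33.65
position: [519.1, 237.4, 57.8]
eef_rot: [0.778, 0.628, 0.0, 0.0]
wrist_force: [1.6, -0.1, -1.1]
width: 25.5
grip_force: 59.2
```

Emit:
{"method": "apply_moves", "body": {"series": [[1,[0,0,0.014],[0,0,0]],[1,[0,0,0],[0,0,0]],[0.2,[0,0,0],[0,0,0]],[-0.05,[0,0,0],[0,0,0]],[-0.05,[0,0,0],[0,0,0]]]}}

```text
clock: 34.28
position: [518.7, 237.2, 55.8]
eef_rot: [0.778, 0.628, -0.0, -0.0]
wrist_force: [-0.5, -0.4, -0.5]
width: 44.9
grip_force: 0.0
```

Emit:
{"method": "apply_moves", "body": {"series": [[-0.05,[0,0,-0.1],[0,0,0]],[-0.05,[0,0,-0.3],[0,0,0]],[-0.05,[0,0,-0.4],[0,0,0]],[-0.05,[0,0,-0.3],[0,0,0]],[-1,[0,0,-0.1],[0,0,0]]]}}

```text
clock: 34.9
position: [519.8, 237.7, 178.3]
eef_rot: [0.778, 0.628, 0.002, 0.0]
wrist_force: [-0.0, -0.8, 0.2]
width: 61.8
grip_force: 0.0
```

```bash
python3 go.py 582.5 -55.6 3 77.7
```

```text
t 34.9 pos [519.8 237.7 178.3] psi 77.79 width 61.8 grip 0.0 F [-0.  -0.8  0.2] tiltz [ 0.0033  0.0015 -1.    ] q6 0.64
shift now-axes (100mm) [-2.738  1.228  1.751] shift in target axes [-2.732  1.238  1.753] rotvec(90deg) [ 0.002 -0.001  0.001]
```

The jar stands close to this valve, so I'll go in with the fingers only partly open (about 55 mm).

Emit:
{"method": "apply_moves", "body": {"series": [[-0.25,[-0.2,0.09,0],[0,0,0]],[-0.25,[-0.5,0.22,0],[0,0,0]],[-0.25,[-0.5,0.22,0],[0,0,0]],[-0.25,[-0.5,0.22,0],[0,0,0]],[-0.25,[-0.5,0.22,0],[0,0,0]]]}}

```text
clock: 35.52
position: [566.7, 0.0, 175.2]
eef_rot: [0.778, 0.628, -0.0, -0.0]
wrist_force: [1.4, 0.4, 0.2]
width: 53.5
grip_force: 0.0
```

Emit:
{"method": "apply_moves", "body": {"series": [[-0.25,[-0.4,0.2,0],[0,0,0]],[-0.25,[-0.14,0.06,0.2],[0,0,0]],[-0.25,[0,0,0.4],[0,0,0]],[-0.25,[0,0,0.2],[0,0,0]],[-0.25,[0,0,0],[0,0,0]]]}}

```text
clock: 36.15
position: [578.7, -55.7, 93.1]
eef_rot: [0.778, 0.628, -0.002, -0.002]
wrist_force: [-0.3, -0.2, -0.2]
width: 53.4
grip_force: 0.0
```

Emit:
{"method": "apply_moves", "body": {"series": [[-0.25,[0,0,0],[0,0,0]]]}}

```text
clock: 36.28
position: [581.1, -56.1, 95.9]
eef_rot: [0.778, 0.628, -0.0, -0.0]
wrist_force: [1.3, 0.7, 0.0]
width: 53.3
grip_force: 0.0
```

```bash
python3 go.py 582.5 -55.6 3 77.7; python3 - <<'E'
from station import imaging
from h import *
c=imaging.camera("wrist"); im=c["img"]; cv2.imwrite("pics/w5.png",im[:,:,::-1])
print(proj(c,[582.5,-55.6,20]))
E
```

```text
t 36.27 pos [581.1 -56.1  95.9] psi 77.82 width 53.3 grip 0.0 F [1.3 0.7 0. ] tiltz [-2.e-04  1.e-04 -1.e+00] q6 0.11
shift now-axes (100mm) [0.008 0.013 0.929] shift in target axes [0.008 0.013 0.929] rotvec(90deg) [-0.    -0.     0.001]
[283.98734579 212.89314236]
```

View pics/w5.png

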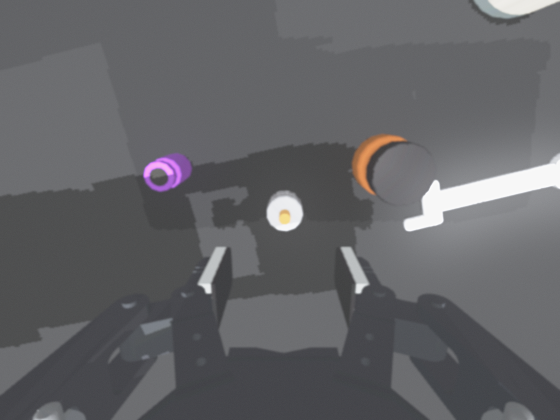

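The valve is centred between the pads, with its disc at (285,211) where the projection predicts (284,213). The jar at (395,170) is clear of the fingers.

Emit:
{"method": "apply_moves", "body": {"series": [[-0.25,[0.008,0.013,0.2],[0,0,0]],[-0.25,[0,0,0.35],[0,0,0]],[-0.25,[0,0,0.25],[0,0,0]],[-0.25,[0,0,0.12],[0,0,0]],[-0.25,[0,0,0],[0,0,0]]]}}

```text
clock: 36.95
position: [582.0, -56.0, 3.1]
eef_rot: [0.778, 0.628, -0.0, -0.0]
wrist_force: [0.7, 0.6, 1.0]
width: 53.4
grip_force: 0.0
```

Emit:
{"method": "apply_moves", "body": {"series": [[1,[0,0,0],[0,0,0]],[1,[0,0,0],[0,0,0]],[1,[0,0,0],[0,0,0]],[1,[0,0,0],[0,0,0]]]}}

```text
clock: 37.45
position: [583.4, -56.2, 5.1]
eef_rot: [0.778, 0.628, 0.001, 0.001]
wrist_force: [-1.6, -0.2, 7.7]
width: 25.3
grip_force: 58.8
```

Emit:
{"method": "apply_moves", "body": {"series": [[1,[0,0,-0.1],[0,0,0]],[1,[0,0,-0.4],[0,0,0]],[1,[0,0,-0.5],[0,0,0]],[1,[0,0,-0.5],[0,0,0]],[1,[0,0,-0.2],[0,0,0]]]}}

```text
clock: 38.08
position: [583.9, -56.2, 178.0]
eef_rot: [0.778, 0.628, 0.002, 0.002]
wrist_force: [1.0, -0.9, -0.3]
width: 25.2
grip_force: 59.1
```

```bash
python3 go.py 576.5 224.5 56 77.7
```

```text
t 38.08 pos [583.9 -56.2 178. ] psi 77.79 width 25.2 grip 59.1 F [ 1.  -0.9 -0.3] tiltz [ 5.1e-03 -5.0e-04 -1.0e+00] q6 0.11
shift now-axes (100mm) [ 2.727 -0.672  1.218] shift in target axes [ 2.727 -0.671  1.22 ] rotvec(90deg) [ 0.003 -0.     0.001]
```

Emit:
{"method": "apply_moves", "body": {"series": [[1,[0.2,-0.05,0],[0,0,0]],[1,[0.5,-0.12,0],[0,0,0]],[1,[0.5,-0.12,0],[0,0,0]],[1,[0.5,-0.12,0],[0,0,0]],[1,[0.5,-0.12,0],[0,0,0]]]}}

```text
clock: 38.7
position: [575.8, 172.6, 172.7]
eef_rot: [0.778, 0.628, -0.001, -0.0]
wrist_force: [1.4, 0.1, -0.6]
width: 25.6
grip_force: 59.1
```

Emit:
{"method": "apply_moves", "body": {"series": [[1,[0.35,-0.1,0],[0,0,0]],[1,[0.17,-0.04,0],[0,0,0]],[1,[0,0,0.2],[0,0,0]],[1,[0,0,0.1],[0,0,0]],[1,[0,0,0],[0,0,0]]]}}

```text
clock: 39.33
position: [573.7, 223.3, 142.8]
eef_rot: [0.778, 0.628, -0.001, -0.0]
wrist_force: [-0.0, -0.1, -0.9]
width: 25.4
grip_force: 59.1
```

```bash
python3 go.py 576.5 224.5 56 77.7
```

```text
t 39.33 pos [573.7 223.3 142.8] psi 77.76 width 25.4 grip 59.1 F [-0.  -0.1 -0.9] tiltz [-2.3e-03 -9.0e-04 -1.0e+00] q6 0.58
shift now-axes (100mm) [0.019 0.027 0.867] shift in target axes [0.018 0.025 0.868] rotvec(90deg) [-0.001  0.001  0.001]
```

Emit:
{"method": "apply_moves", "body": {"series": [[1,[0.01,0.01,0.2],[0,0,0]],[1,[0,0,0.3],[0,0,0]],[1,[0,0,0.2],[0,0,0]],[1,[0,0,0.08],[0,0,0]],[1,[0,0,0],[0,0,0]]]}}

```text
clock: 39.95
position: [575.6, 224.6, 65.5]
eef_rot: [0.778, 0.628, -0.0, -0.0]
wrist_force: [-0.6, -0.5, -1.2]
width: 25.6
grip_force: 59.1
```

Emit:
{"method": "apply_moves", "body": {"series": [[1,[0,0,0.04],[0,0,0]],[1,[0,0,0],[0,0,0]],[1,[0,0,0],[0,0,0]]]}}

```text
clock: 40.33
position: [575.9, 224.8, 62.4]
eef_rot: [0.778, 0.628, 0.0, 0.0]
wrist_force: [0.5, -1.2, -0.9]
width: 25.6
grip_force: 59.1
```

Emit:
{"method": "apply_moves", "body": {"series": [[1,[0,0,0.035],[0,0,0]],[1,[0,0,0],[0,0,0]],[0.2,[0,0,0],[0,0,0]],[-0.05,[0,0,0],[0,0,0]],[-0.05,[0,0,0],[0,0,0]]]}}

```text
clock: 40.95
position: [575.6, 224.7, 58.3]
eef_rot: [0.778, 0.628, -0.0, -0.0]
wrist_force: [0.3, -0.0, 0.3]
width: 45.3
grip_force: 0.0
```

Emit:
{"method": "apply_moves", "body": {"series": [[-0.05,[0,0,-0.1],[0,0,0]],[-0.05,[0,0,-0.3],[0,0,0]],[-0.05,[0,0,-0.4],[0,0,0]],[-0.05,[0,0,-0.4],[0,0,0]],[-0.05,[-0.3,0,-0.2],[0,0,0]]]}}

```text
clock: 41.58
position: [570.8, 196.7, 201.7]
eef_rot: [0.778, 0.629, 0.002, 0.001]
wrist_force: [0.1, -0.1, -0.3]
width: 44.8
grip_force: 0.0
```

Emit:
{"method": "apply_moves", "body": {"series": [[-0.05,[-0.5,0,0],[0,0,0]],[-0.05,[-0.5,0,0],[0,0,0]],[-0.05,[-0.5,0,0],[0,0,0]],[-0.05,[-0.3,0,0],[0,0,0]],[-0.05,[0,0,0],[0,0,0]]]}}

```text
clock: 42.2
position: [530.9, 17.8, 199.1]
eef_rot: [0.779, 0.627, 0.0, 0.0]
wrist_force: [-0.3, -0.6, -0.7]
width: 44.9
grip_force: 0.0
```

```bash
python3 - <<'E'
from station import imaging
import cv2,numpy as np
c={n:imaging.camera(n)["img"] for n in ("top","side")}
a=cv2.resize(c["top"][150:340,80:340],(547,400),interpolation=cv2.INTER_CUBIC)
b=cv2.resize(c["side"][220:420,110:235],(250,400),interpolation=cv2.INTER_CUBIC)
cv2.imwrite("pics/end.png",np.hstack([a,b])[:,:,::-1])
E
```

```text
(no output)
```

View pics/end.png

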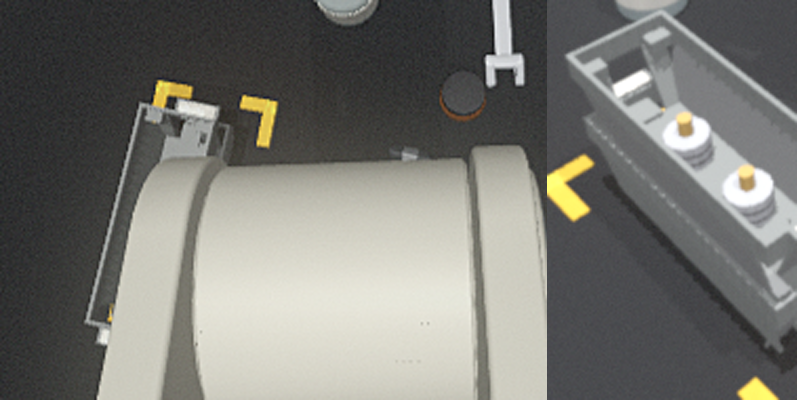

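The side crop shows both valves standing in the upper bin at (688,135) and (748,190), the stack level and the arm clear. The jar at top crop (463,95) is undisturbed.

```bash
python3 -c "
from station import sign_off
print(sign_off())"
```

```text
the job is handed in; nothing more can be done
None
```

I handed the job in at about 42 s: both vials are in the lower bin, the spare bin is stacked on its ledges turned half a turn, and both valves stand in the upper bin; the final pictures looked right, but no verdict came back.

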